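Tighten the bit in the fixture chuck and snap its guard on

ROBOT

A 6-joint arm with a two-finger parallel gripper is mounted at the origin on a cart in front of the work surface, level with it; the furniture and walls round the work are solid. World frame = base frame: x ahead of the robot, y to its left, z up, the work surface at z = 0. Lengths are in m, angles in rad, forces in N, time in s.
With the tool pointing down it reaches from about 0.3 to 0.775 m from the base axis. Payload 14.6 kg.
Tool frame: the origin (TCP) lies at the very end of the fingers, on their centre line; the grasp point (between the pads) lies robot.tcp_to_grasp behind it (robot.tcp_to_grasp is the distance from the TCP to the grasp point, in m); y points along the fingers, z is the direction in which the jaws open and shut, and the axes are right-handed (so a half turn about y gives the same grasp; the last joint's range is limited). The gripper opens to 94 mm and grips with 3 to 60 N. Pads are 16 mm wide; open, the fingers measure 119 mm over their backs; the gripper's body (75 mm by 177 mm) begins 78 mm behind the grasp point.
Start: joints at [-1.217, 0.3, 1.521, -0, 1.321, -0.067], TCP at [0.225, -0.502, 0.172] pointing down, gripper open.
Joint ranges: [-3.03, 3.03], [-0.79, 2.21], [0.23, 2.52], [-1.04, 4.18], [0, 3.07], [-2.55, 2.55]. Speed limits (rad/s): [2.22, 2.22, 2.57, 3.14, 3.14, 3.14].

INTERFACE

Orientations are given as a unit quaternion [x, y, z, w].
In Python, from workcell import robot gives the robot as it stands.
- The arm moves only by the shell command python3 -m crank 'ROWS' [FORCE]. ROWS is JSON, a list of rows, each a list of 3 entries, a list of its own where there are three numbers: the shift along the world's x, y, z in m, then the turn about the world's z in rad, then the opening in per cent of the stroke, from 0 (shut) to 100 (fully open). A call has 1 to 10 rows; each row is the pose to reach, as a shift and turn from the pose commanded when the call began; what a row does not reach only later rows make up. A row lasts 1/10 s, in which the tool goes at most 50 mm and 8.59 degrees, less where a joint would pass 70% of its speed; a pose out of reach is approached as far as the arm can. A call with a gripper value outside its range is refused whole. The fingers move at their own pace and stop on an object; FORCE is the grip in N (left out, the last holds). Time passes only in rows, so rows that repeat a pose let the fingers close. It gives the time, the measured TCP pose, the force and the opening at its end, in the units of the state.
- robot.sense(): the state, without advancing time (a new reading comes with each control period).
- robot.capture(name): name is "side" or "top" or "wrist"; returns a dict with "color" (384x512x3 uint8, red, green, blue), "fov_y" (degrees; the focal length in pixels is half the picture's height over the tangent of half this angle, whatever the lens; pixels are square), "cx", "cy" (the principal point, pixels), "k1" (the pictures are not rectified: a ray, as slopes to the right and down, at radius r is drawn at 1 + k1 r^2 times it, then the intrinsics apply), "R" (3x3) and "t" (3): a world point X has camera coordinates R X + t; the wrist camera has in their place "tool_from_camera" (4x4, takes a point from camera to tool coordinates, whose origin is the TCP and whose axes are the tool frame's). Camera axes: x right, y down, z forward; pixel columns grow to the right and rows downward; lengths in m; the calibration is good to about 2 mm. A picture is of the moment at which its call begins: read the wrist's pose just before it. There is no depth.
- robot.close_job(): hands the job in, once; it reports no verdict.
Trained networks look in the newest picture that a camera, given by its name, has taken for a name from the list of things; names that differ only in an ending like _2 or _b are one class to them, and where a whole thing is asked for, a point or a joint stands for the part that bears it (a point fixed in the world has none). Each returns a list of dicts, best first, with "p" (0 to 1); they miss things now and then, are a little off and sometimes report something else, mostly with a low value. They report only what shows in the picture. A call takes as long as a camera call.
- robot.trace(thing, camera): "mask" (384x512 bool, what is visible of it) and "point" ([column, row] in pixels, amid what is visible of it).
The state is a dict: "time": time; "joints": joint angles; "joint_velocities": joint speeds; "joint_efforts": joint torques, N m; "ee_pos": TCP position; "tool_rot": TCP orientation; "ft_force": force on the tool from outside, world axes, zero at the start; "wrist_torque": the same for the moment, N m; "opening": opening from 0.0 (shut) to 1.0 (fully open).
Only numpy, scipy, OpenCV 4.12 (cv2) and the standard library are available. Lean on these libraries where they do the work, as an engineer would, in place of code of your own. Each camera call takes 0.05 s, during which the arm holds its last target.

TASK

Get the small fixture chuck ready for work: turn its sleeve clockwise, seen from above, until the three jaws grip the bit tightly. Then take the grey guard by its neck, lower it upright over the bit and chuck, and press it straight down (about 12 N) until the catches give way with a sudden drop in force and its foot sits flat on the seat of the chuck's flange. Do not let go: finish while still gripping the guard and still pressing it down firmly, about 10 N, with the jaws still tight and the other things on the bench left where they are.

Things in the scene. Friction and masses are not known exactly. Their poses are not given: they have to be found in the camera images.
- chuck: fixture chuck bolted upright to the bench right of the vice (the guard stands on the nearer or the farther side of it); origin on its axis at the bench surface, z up. Round dark flange 92 mm across; above it a steel collar 50 mm across, its tapered top ending 34 mm above the bench, with three spring balls (catches) peeping 5 mm out of its side; then ribbed sleeve, three jaws and bit
- seat: the flat seat ring of the chuck's flange, 71 mm across, on which the foot of the guard comes to rest; origin on the chuck's axis at the bench surface, top face 12 mm above it
- sleeve_mid (a point): point on the chuck's axis where its sleeve is gripped, 58 mm above the bench. The sleeve is a round ribbed aluminium ring 30 mm across, from 38 to 70 mm above the bench; the jaws stand above it, up to 82 mm, within 15 mm of the axis, and the bit up to 97 mm.
- sleeve (a joint): angle of the chuck's sleeve in rad, growing clockwise seen from above; the jaws close 4 mm per rad. It starts between 0 and 0.25 (jaws open), the jaws touch the bit at about 1.16, it is tight by 1.25, and a stop ends it at 1.4. Turning takes about 0.2 N m and the sleeve stays where it is left.
- jaw0: one of the three chuck jaws, small dark blocks round the bit 70 to 82 mm above the bench that move together; origin on the chuck's axis at the bench surface
- bit: steel countersink bit 8 mm across (head 13 mm) and 56 mm long, standing loose and upright in the bore of the chuck, its tip 97 mm above the bench; origin at the centre of its lower end
- guard_neck (a point): centre of the guard's neck, 56 mm above the guard's underside, z up: a straight round hollow tube 42 mm across (36 mm bore), from 26 to 74 mm above the underside; grip the guard here. With the guard fully home this point is 68 mm above the bench, on the chuck's axis
- padlock: brass padlock, 42 mm wide and 66 mm tall, standing at the back near the vice: leave it
- tape_roll: roll of tape, 64 mm across and 18 mm high, lying at the back right: leave it
- oil_bottle: small white oil bottle with a spout, 40 mm across and 114 mm tall, at the back: leave it
- lock_cylinder: lock cylinder, 67 mm long and 38 mm high, at the back: leave it
- guard: hollow grey plastic bell 74 mm tall, open at both ends, 55 to 90 g, standing upright; origin at the centre of its underside. Skirt 68 mm across up to 26 mm, neck above. A bead in its foot (54 mm bore) must pass the three balls: it meets them 17 mm above the seat, they resist with up to about 12 N, give way about 9 mm above the seat, and it then drops on to the seat

How it is judged:
On the way, in this order (a step that is already met when the one before it is completed fails the run):
1. the sleeve is turned until the jaws grip the bit (value of joint sleeve above 1.12 rad and contact force between jaw0 and bit above 1.5 N), for 0.2 s.
2. the guard has snapped past the catches on to the seat (z of guard_neck in the frame of chuck below 0.0705 m and horizontal distance between guard_neck and chuck below 0.004 m), for 0.1 s.
At the end, for the whole second after the job is handed in: Guard home: within 2.5 mm of the seat, 4 mm of the axis, 0.06 rad of upright, at rest, held by the fingers (over 3 N), pressed on the seat with over 4 N; sleeve past 1.12 rad, jaws pressing the bit (over 1 N), bit upright on the axis (0.1 rad, 3 mm) (all of step 2 and angle between guard_neck's own z axis and vertical below 0.06 rad and contact force between guard and seat above 4 N and contact force between the fingers and guard above 3 N and linear speed of guard below 0.02 m/s and value of joint sleeve above 1.12 rad and contact force between jaw0 and bit above 1 N and angle between bit's own z axis and vertical below 0.1 rad and horizontal distance between bit and chuck below 0.003 m); the arm keeps its last pose, push and grip.
It fails at once if the guard is pushed so hard that it could break (over 120 N on the seat) (contact force between guard and seat above 120 N).
It fails at once if another thing on the bench is knocked away (3 cm) (distance of any of padlock, tape_roll, oil_bottle, lock_cylinder from where it was at the start of the episode above 0.03 m).
It also fails if it takes over 61 s, if anything falls off the work surface, if the arm or the gripper's body presses on something with over 40 N, if the wrist force passes 120 N, or if a joint passes its speed limit or range.

## Working session

There is one attempt and no reset: what is moved stays moved. The work goes in short steps, Python scripts to look and compute and a shell command to move; the robot and the scene stay as the last step left them, time stands still between calls to the robot, and variables do not carry over. Pictures are saved under pics/ and viewed, and the job is handed in when it is done.

```bash
ls; mkdir -p pics
python3 - <<'E'
from workcell import robot
import cv2
s=robot.sense();print({k:s[k] for k in('time','ee_pos','tool_rot','ft_force','opening')},robot.tcp_to_grasp)
for n in("side","top"):
    c=robot.capture(n);cv2.imwrite(f"pics/{n}0.png",c["color"][:,:,::-1])
    print(n,c["fov_y"],c["k1"])
    for t in("guard","chuck","sleeve","bit","guard_neck","seat"):
        r=robot.trace(t,n)
        print(n,t,[(round(d["p"],2),[round(float(v),1) for v in d["point"]],int(d["mask"].sum())) for d in r[:3]])
E
```

```text
pics
{'time': 0.0, 'ee_pos': array([ 0.22456932, -0.50173641,  0.17147186]), 'tool_rot': array([-0.1477394 ,  0.69192765, -0.69109892,  0.14761937]), 'ft_force': array([ 0.66301329,  0.54425881, -0.20361346]), 'opening': 1.00003039835728} 0.0188
side 49.836819378736806 -0.036917382925247856
side guard [(0.76, [300.8, 179.6], 745)]
side chuck [(0.66, [288.2, 221.3], 825)]
side sleeve []
side bit [(0.57, [288.7, 193.0], 48)]
side guard_neck [(0.9, [301.6, 181.0], 736)]
side seat [(0.6, [298.9, 230.6], 63)]
top 57.14910356653144 -0.01653729822800964
top guard [(0.83, [315.8, 241.4], 489)]
top chuck [(0.67, [233.6, 225.3], 1062), (0.53, [234.6, 224.6], 83)]
top sleeve [(0.46, [236.1, 224.4], 59)]
top bit [(0.67, [201.8, 164.1], 165)]
top guard_neck [(0.83, [312.1, 240.2], 512)]
top seat [(0.75, [229.4, 236.7], 263)]
```

View pics/side0.png

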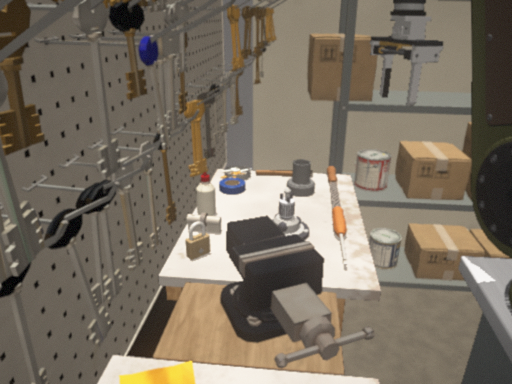

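View pics/top0.png

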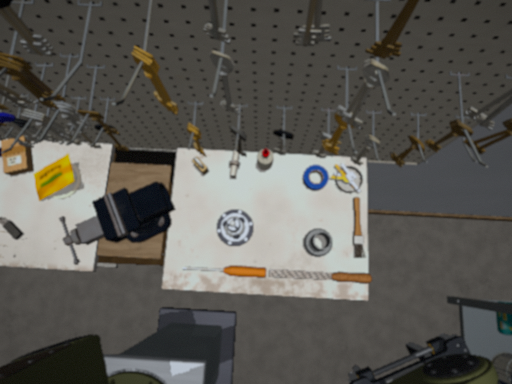

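```bash
cat > h.py <<'E'
import numpy as np, cv2
from workcell import robot
from scipy.spatial.transform import Rotation as Ro
def K(c):
    f=192/np.tan(np.radians(c["fov_y"])/2); return np.array([[f,0,c["cx"]],[0,f,c["cy"]],[0,0,1]])
def pose(c,s=None):
    if "R" in c: return np.array(c["R"]),np.array(c["t"])
    T=np.eye(4);T[:3,:3]=Ro.from_quat(s["tool_rot"]).as_matrix();T[:3,3]=s["ee_pos"]
    M=np.linalg.inv(T@np.array(c["tool_from_camera"]));return M[:3,:3],M[:3,3]
def D(c): return np.array([c["k1"],0,0,0,0.])
def ray(c,px,s=None):
    R,t=pose(c,s);u=cv2.undistortPoints(np.array([[px]],float),K(c),D(c))[0,0]
    return -R.T@t, R.T@np.array([u[0],u[1],1])
def onz(c,px,z,s=None):
    o,d=ray(c,px,s);return o+d*(z-o[2])/d[2]
def proj(c,X,s=None):
    R,t=pose(c,s);return cv2.projectPoints(np.array(X,float).reshape(-1,3),cv2.Rodrigues(R)[0],t,K(c),D(c))[0][:,0]
def ring(x,y,z,r,n=72):
    a=np.linspace(0,2*np.pi,n);return np.c_[x+r*np.cos(a),y+r*np.sin(a),np.full(n,z)]
E
python3 - <<'E'
from h import *
for n in("side","top"):
    c=robot.capture(n)
    for t,z in(("guard",.074),("guard",.04),("chuck",.012),("chuck",0.03)):
        for d in robot.trace(t,n)[:1]:
            ys,xs=np.nonzero(d["mask"]);print(n,t,xs.min(),xs.max(),ys.min(),ys.max(),z,onz(c,[(xs.min()+xs.max())/2,(ys.min()+ys.max())/2],z))
    x0,y0,x1,y1={"side":(250,150,340,250),"top":(190,190,350,280)}[n]
    k=5
    im=cv2.resize(c["color"][y0:y1,x0:x1,::-1],None,fx=k,fy=k,interpolation=cv2.INTER_CUBIC)
    cv2.imwrite(f"pics/{n}z.png",im)
E
```

```text
side guard 287 315 159 197 0.074 [ 0.43999127 -0.30883711  0.074     ]
side guard 287 315 159 197 0.04 [ 0.43919186 -0.39375536  0.04      ]
side chuck 273 309 192 238 0.012 [ 0.45699604 -0.25714188  0.012     ]
side chuck 273 309 192 238 0.03 [ 0.4565605  -0.22179236  0.03      ]
top guard 304 331 228 255 0.074 [ 0.43719052 -0.40216745  0.074     ]
top guard 304 331 228 255 0.04 [ 0.44009005 -0.40765325  0.04      ]
top chuck 217 253 210 245 0.012 [ 0.46558169 -0.20822281  0.012     ]
top chuck 217 253 210 245 0.03 [ 0.4635685  -0.20953935  0.03      ]
```

View pics/topz.png

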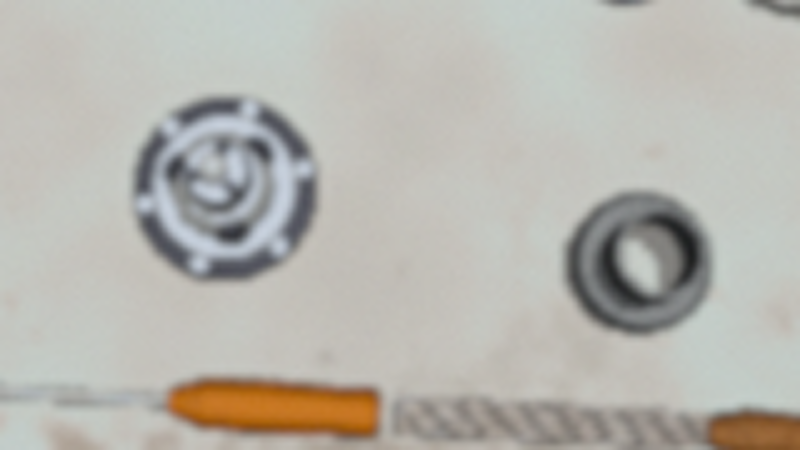

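View pics/sidez.png

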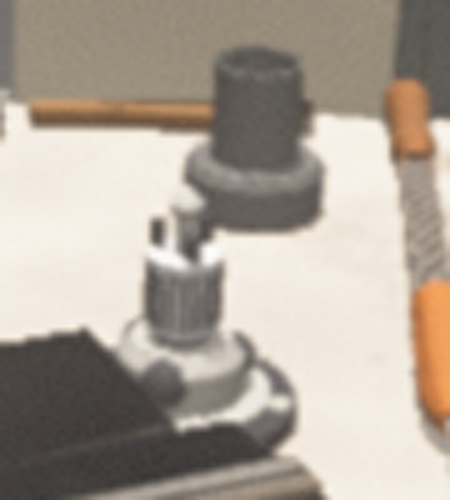

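Run:
```python
from h import *
c=robot.capture("top")
print("chuck",onz(c,[235.2,227.6],.01),"guard",onz(c,[317.8,242.4],.02))
s=robot.sense();w=robot.capture("wrist")
print(np.round(Ro.from_quat(s["tool_rot"]).as_matrix(),3));print(np.round(w["tool_from_camera"],3),w["fov_y"])
cv2.imwrite("pics/w0.png",w["color"][:,:,::-1])
```

```text
chuck [ 0.4655857  -0.20858817  0.01      ] guard [ 0.43967063 -0.41164493  0.02      ]
[[-0.913  0.     0.409]
 [-0.409 -0.    -0.913]
 [ 0.    -1.     0.   ]]
[[-0.     0.972  0.235 -0.067]
 [ 0.    -0.235  0.972 -0.213]
 [ 1.     0.    -0.    -0.   ]
 [ 0.     0.     0.     1.   ]] 65.63776252753958
```

View pics/w0.png

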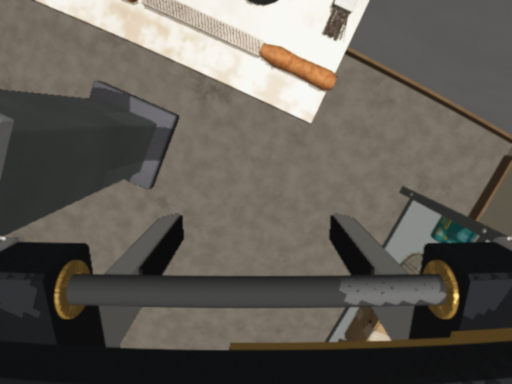

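```bash
python3 -m crank '[[[0.03,0.037,0.01],0.08,100],[[0.06,0.073,0.02],0.15,100],[[0.09,0.11,0.02],0.23,100],[[0.12,0.147,0.02],0.3,100],[[0.15,0.183,0.02],0.38,100],[[0.18,0.22,0.02],0.45,100],[[0.21,0.257,0.02],0.53,100],[[0.241,0.293,0.02],0.6,100],[[0.241,0.293,0.02],0.6,100]]'
python3 - <<'E'
from h import *
s=robot.sense();w=robot.capture("wrist");print(s["joints"],s["time"],s["ee_pos"])
cv2.imwrite("pics/w1.png",w["color"][:,:,::-1])
for t in("chuck","bit","sleeve","jaw0","seat"):
    print(t,[(round(d["p"],2),[round(float(v),1) for v in d["point"]],int(d["mask"].sum())) for d in robot.trace(t,"wrist")[:3]])
E
```

```text
time: 2.2
ee_pos: [0.4681, -0.2053, 0.192]
tool_rot: [-0.347, 0.616, -0.616, 0.348]
ft_force: [-0.0, -0.3, -0.0]
opening: 1.001
[-4.85363685e-01  1.97169004e-01  1.60196764e+00  7.31074849e-04
  1.34228909e+00  5.71116418e-02] 2.2 [ 0.46807493 -0.2052611   0.19201121]
chuck [(0.89, [256.4, 168.1], 3488)]
bit [(0.65, [258.4, 179.0], 408)]
sleeve [(0.95, [255.2, 175.8], 387), (0.56, [358.8, 99.9], 896)]
jaw0 []
seat []
```

View pics/w1.png

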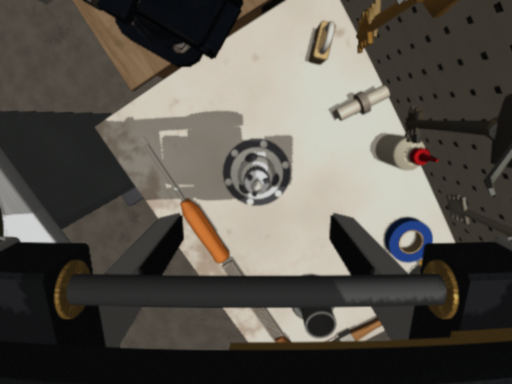

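Run:
```python
from h import *
s=robot.sense();print(s["ee_pos"],s["joint_velocities"].round(3))
w=robot.capture("wrist")
d=robot.trace("chuck","wrist")[0];m=d["mask"].astype(np.uint8)
cn=max(cv2.findContours(m,0,1)[0],key=cv2.contourArea)
from scipy.optimize import least_squares
P=cn[:,0].astype(float)
(ex,ey),ax,an=cv2.fitEllipse(cn);print("ell",ex,ey,ax,onz(w,[ex,ey],.008,s))
b=robot.trace("bit","wrist")[0]; print("bit at z.09",onz(w,b["point"],.09,s))
sl=robot.trace("sleeve","wrist")[0]; print("sleeve at z.07",onz(w,sl["point"],.07,s))
# guess overlay
im=cv2.resize(w["color"][:,:,::-1],None,fx=6,fy=6,interpolation=cv2.INTER_CUBIC)
cx,cy=onz(w,[ex,ey],.008,s)[:2]
for z,r,col in((.008,.046,(0,0,255)),(.012,.0355,(255,0,255)),(.07,.015,(0,255,0)),(.097,.0065,(255,0,0))):
    p=((proj(w,ring(cx,cy,z,r),s)+.5)*6).astype(int);cv2.polylines(im,[p],True,col,1)
im=im[int(ey-50)*6:int(ey+50)*6,int(ex-60)*6:int(ex+60)*6];cv2.imwrite("pics/w1o.png",im)
g=robot.trace("guard","wrist");print([(x["p"],x["point"]) for x in g])
```

```text
[ 0.46508527 -0.20999428  0.19213502] [-0.001 -0.001 -0.     0.001  0.002 -0.001]
ell 256.78173828125 166.62869262695312 (67.03451538085938, 67.38282775878906) [ 0.46710736 -0.20697452  0.008     ]Traceback (most recent call last):
  File "<stdin>", line 9, in <module>
IndexError: list index out of range
```

Run:
```python
from h import *
for i in range(2):
    s=robot.sense();print(s["ee_pos"],s["tool_rot"])
    w=robot.capture("wrist")
m=robot.trace("chuck","wrist")[0]["mask"].astype(np.uint8)
cn=max(cv2.findContours(m,0,1)[0],key=cv2.contourArea)
(ex,ey),ax,an=cv2.fitEllipse(cn);print("ell",ex,ey,ax,onz(w,[ex,ey],.008,s))
for t,z in(("bit",.09),("sleeve",.07)):
    for b in robot.trace(t,"wrist")[:1]: print(t,onz(w,b["point"],z,s))
im=cv2.resize(w["color"][:,:,::-1],None,fx=6,fy=6,interpolation=cv2.INTER_CUBIC)
cx,cy=onz(w,[ex,ey],.008,s)[:2]
for z,r,col in((.008,.046,(0,0,255)),(.012,.0355,(255,0,255)),(.07,.015,(0,255,0)),(.097,.0065,(255,0,0))):
    p=((proj(w,ring(cx,cy,z,r),s)+.5)*6).astype(int);cv2.polylines(im,[p],True,col,1)
im=im[int(ey-50)*6:int(ey+50)*6,int(ex-60)*6:int(ex+60)*6];cv2.imwrite("pics/w1o.png",im)
```

```text
[ 0.46524762 -0.20973611  0.19214042] [ 0.34493847 -0.61721321  0.61730429 -0.3449648 ]
[ 0.46534675 -0.20957772  0.192124  ] [ 0.34505008 -0.61715829  0.61722851 -0.34508702]
ell 256.72271728515625 167.08619689941406 (66.55027770996094, 66.87586212158203) [ 0.46697599 -0.20702672  0.008     ]
bit [ 0.46840453 -0.20464302  0.09      ]
sleeve [ 0.46845236 -0.20528286  0.07      ]
```

View pics/w1o.png

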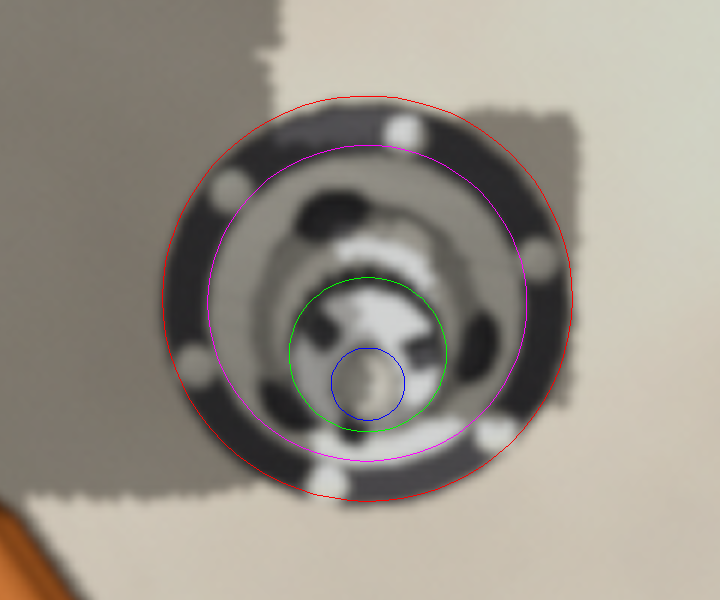

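```bash
python3 -m crank '[[[0.0015,0.0015,-0.03],0,100],[[0.0015,0.0015,-0.07],0,90],[[0.0015,0.0015,-0.11],0,80],[[0.0015,0.0015,-0.14],0,70],[[0.0015,0.0015,-0.153],0,60],[[0.0015,0.0015,-0.153],0,60]]'
python3 - <<'E'
from h import *
s=robot.sense();w=robot.capture("wrist");print(s["ee_pos"],s["ft_force"],s["opening"])
cv2.imwrite("pics/w2.png",w["color"][:,:,::-1])
E
```

```text
time: 3.5
ee_pos: [0.4666, -0.2072, 0.0381]
tool_rot: [-0.346, 0.618, -0.616, 0.345]
ft_force: [-0.1, -0.5, 0.2]
opening: 0.621
[ 0.4666147  -0.2072234   0.03806946] [-0.11503877 -0.50286071  0.19178597] 0.6206907301754224
```

View pics/w2.png

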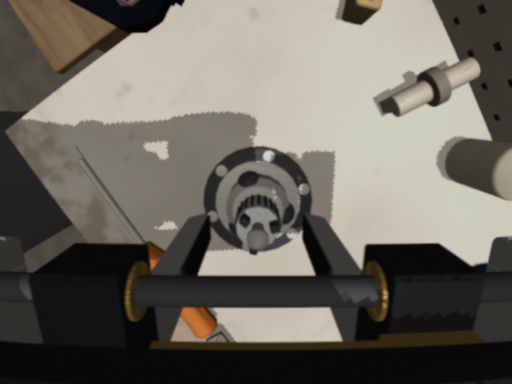

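```bash
python3 -m crank '[[[0,0,0],0,40],[[0,0,0],0,25],[[0,0,0],0,10],[[0,0,0],0,10],[[0,0,0],0,10],[[0,0,0],0,10]]' 35
python3 - <<'E'
from h import *
s=robot.sense();w=robot.capture("wrist");print(s["ee_pos"],s["ft_force"],s["wrist_torque"],s["opening"]*94)
cv2.imwrite("pics/w3.png",w["color"][:,:,::-1])
E
```

```text
time: 4.15
ee_pos: [0.4681, -0.2083, 0.0398]
tool_rot: [0.345, -0.616, 0.618, -0.346]
ft_force: [3.5, -4.0, -1.3]
opening: 0.214
[ 0.46809871 -0.20829697  0.03975012] [ 3.53730506 -3.98576897 -1.33827749] [-0.80663217 -0.73998362  0.17672273] 20.159931533428015
```

View pics/w3.png

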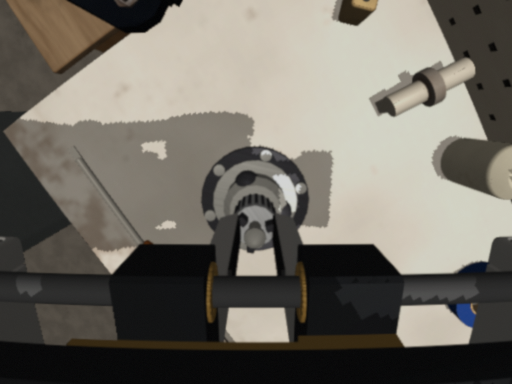

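Run:
```python
from h import *
s=robot.sense();w=robot.capture("wrist");print(s["time"],s["ee_pos"],s["ft_force"],s["opening"]*94)
p=s["ee_pos"]; print(proj(w,[p,p+[0,0,.0188],p+[0,0,.058]],s))
im=cv2.resize(w["color"][:,:,::-1],None,fx=6,fy=6,interpolation=cv2.INTER_CUBIC)
for cx,cy in((.467,-.207),):
  for z,r,col in((.008,.046,(0,0,255)),(.012,.0355,(255,0,255)),(.07,.015,(0,255,0)),(.097,.0065,(255,0,0)),(.04,.015,(0,255,255))):
    q=((proj(w,ring(cx,cy,z,r),s)+.5)*6).astype(int);cv2.polylines(im,[q],True,col,1)
for z in(0,.0188):
    q=((proj(w,[p+[0,0,z]],s)[0]+.5)*6).astype(int);cv2.circle(im,tuple(map(int,q)),5,(0,128,255),-1)
im=im[140*6:240*6+180,196*6:316*6];im=im[:600];cv2.imwrite("pics/w3o.png",im)
sd=robot.capture("side")
cv2.imwrite("pics/s3.png",cv2.resize(sd["color"][120:260,220:370,::-1],None,fx=4,fy=4,interpolation=cv2.INTER_CUBIC))
```

```text
4.2 [ 0.46807338 -0.20827805  0.03971978] [ 2.68570468 -4.05126758  1.06207982] 20.393336463701555
[[256.98729062 210.43268411]
 [257.12481376 218.68186272]
 [257.50755068 241.65811635]]
```

View pics/w3o.png

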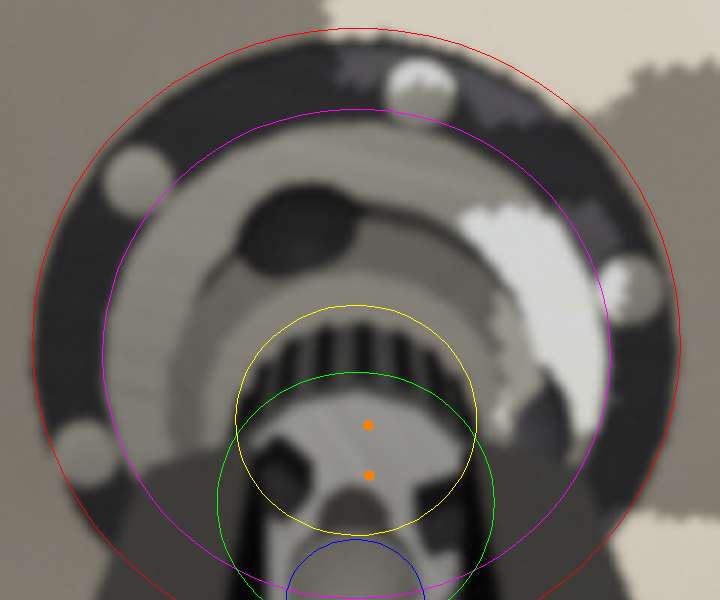

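View pics/s3.png

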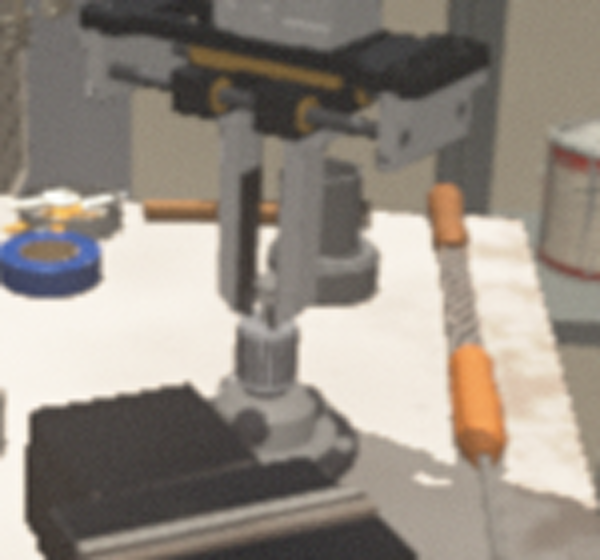

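Run:
```python
from h import *
s=robot.sense()
sd=robot.capture("side");im=cv2.resize(sd["color"][120:260,220:370,::-1],None,fx=4,fy=4,interpolation=cv2.INTER_CUBIC)
def P(X): return ((proj(sd,X)-[220,120]+.5)*4).astype(int)
cx,cy=.4665,-.2078
for z,r,col in((.008,.046,(0,0,255)),(.07,.015,(0,255,0)),(.038,.015,(0,255,255)),(.097,.0065,(255,0,0))): cv2.polylines(im,[P(ring(cx,cy,z,r))],True,col,1)
R=Ro.from_quat(s["tool_rot"]).as_matrix();p=s["ee_pos"];print(R.round(2))
for o in(.015,-.015):
  for x in(-.008,.008):
    q=P([p+R@[x,0,o],p+R@[x,-.06,o]]);cv2.line(im,tuple(map(int,q[0])),tuple(map(int,q[1])),(255,0,255),1)
cv2.imwrite("pics/s3o.png",im)
```

```text
[[-0.52  0.    0.85]
 [-0.85 -0.   -0.52]
 [ 0.   -1.    0.  ]]
```

View pics/s3o.png

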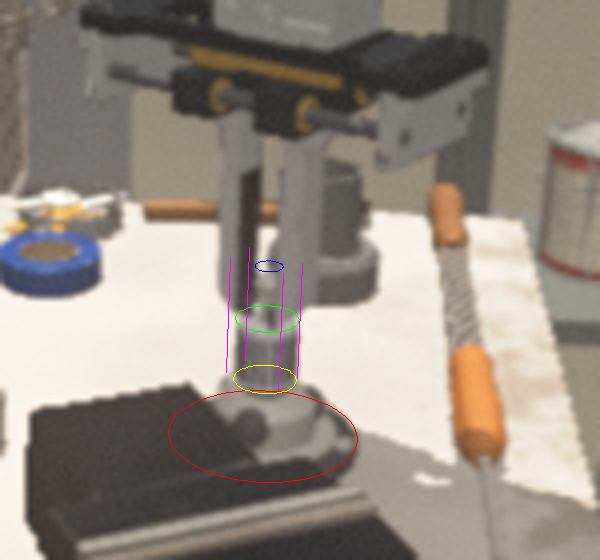

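```bash
python3 -m crank '[[[0,0,0],0,80],[[0,0,0],0,100],[[0,0,0],0,100],[[0,0,0],0,100],[[0,0,0],0,100],[[0,0,-0.008],0,100],[[0,0,-0.016],0,100],[[0,0,-0.024],0,100],[[0,0,-0.03],0,100]]'
python3 - <<'E'
from h import *
s=robot.sense();w=robot.capture("wrist");print(s["ee_pos"],s["ft_force"],s["opening"]*94)
cv2.imwrite("pics/w4.png",w["color"][:,:,::-1])
sd=robot.capture("side")
cv2.imwrite("pics/s4.png",cv2.resize(sd["color"][120:260,220:370,::-1],None,fx=4,fy=4,interpolation=cv2.INTER_CUBIC))
E
```

```text
time: 5.25
ee_pos: [0.4668, -0.2073, 0.0079]
tool_rot: [-0.346, 0.617, -0.617, 0.345]
ft_force: [0.6, 0.4, -0.0]
opening: 0.944
[ 0.46678653 -0.20732655  0.00789409] [ 0.58818087  0.35968135 -0.01610659] 88.77405272165359
```

View pics/w4.png

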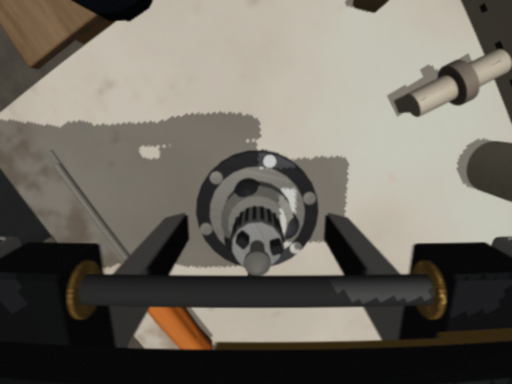

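View pics/s4.png

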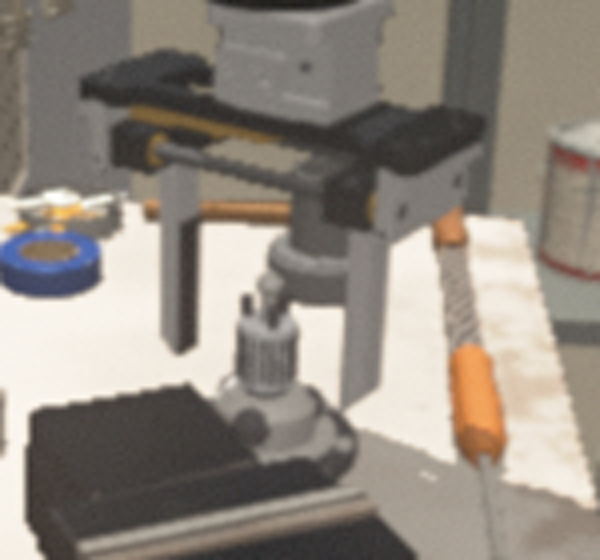

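Run:
```python
from h import *
s=robot.sense()
sd=robot.capture("side");w=robot.capture("wrist")
R=Ro.from_quat(s["tool_rot"]).as_matrix();p=s["ee_pos"];hg=s["opening"]*.047
print(hg)
for y in(0,-.025,-.03,-.035,-.04):
  a=[p+R@[x,y,o] for o in(hg,hg+.0125,-hg,-hg-.0125) for x in(-.008,.008)]
  print(y,"side",((proj(sd,a)-[220,120]+.5)*4).round().astype(int).tolist(),"wrist",proj(w,a,s).round().astype(int).tolist())
```

```text
0.04659043636992475
0 side [[176, 413], [195, 401], [156, 406], [175, 394], [336, 471], [353, 457], [358, 479], [376, 466]] wrist [[320, 200], [319, 220], [336, 200], [335, 220], [194, 200], [195, 220], [178, 200], [179, 220]]
-0.025 side [[177, 368], [196, 357], [157, 361], [176, 350], [338, 424], [356, 411], [361, 432], [379, 419]] wrist [[327, 210], [326, 233], [346, 210], [344, 233], [187, 210], [188, 233], [168, 210], [170, 233]]
-0.03 side [[177, 359], [196, 348], [157, 352], [176, 341], [339, 414], [357, 402], [362, 422], [380, 409]] wrist [[329, 213], [328, 236], [348, 213], [346, 236], [185, 212], [186, 236], [166, 212], [168, 235]]
-0.035 side [[177, 350], [196, 339], [157, 343], [176, 332], [339, 405], [357, 392], [363, 413], [381, 400]] wrist [[331, 215], [329, 239], [351, 215], [349, 239], [183, 215], [185, 239], [164, 215], [166, 238]]
-0.04 side [[177, 341], [196, 330], [157, 334], [176, 323], [340, 395], [358, 383], [363, 403], [381, 390]] wrist [[333, 218], [331, 242], [353, 217], [351, 242], [181, 217], [183, 242], [161, 217], [163, 242]]
```

```bash
python3 -m crank '[[[0,0,-0.001],0,60],[[0,0,-0.001],0,30],[[0,0,-0.001],0,15],[[0,0,-0.001],0,15],[[0,0,-0.001],0,15],[[0,0,-0.001],0,15],[[0,0,-0.001],0,15],[[0,0,-0.001],0,15]]' 35
python3 - <<'E'
from h import *
s=robot.sense();w=robot.capture("wrist");print(s["ee_pos"],s["ft_force"],s["wrist_torque"],s["opening"]*94)
cv2.imwrite("pics/w5.png",w["color"][:,:,::-1])
sd=robot.capture("side")
cv2.imwrite("pics/s5.png",cv2.resize(sd["color"][120:260,220:370,::-1],None,fx=4,fy=4,interpolation=cv2.INTER_CUBIC))
E
```

```text
time: 6.25
ee_pos: [0.4672, -0.2075, 0.008]
tool_rot: [-0.345, 0.617, -0.617, 0.345]
ft_force: [-0.2, 1.0, -0.5]
opening: 0.358
[ 0.46715592 -0.2075068   0.00804776] [-0.21898649  0.96508119 -0.54695313] [-0.02760357 -0.05230722 -0.02499578] 33.612751573125344
```

View pics/w5.png

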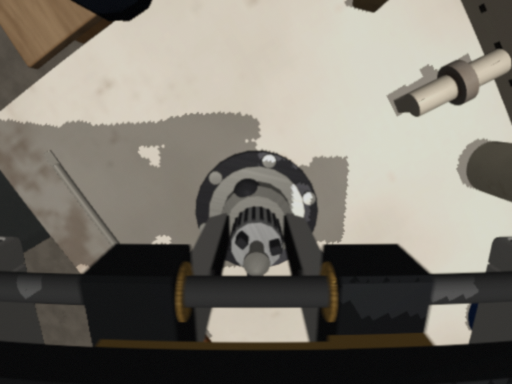

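View pics/s5.png

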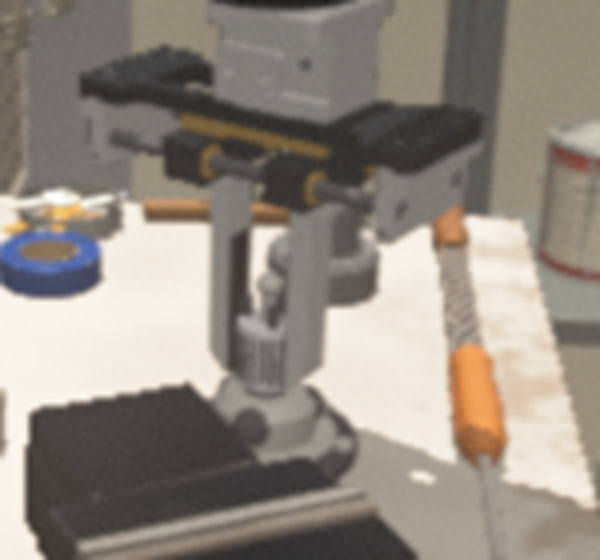

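```bash
python3 -m crank '[[[0,0,0],0,15],[[0,0,0],0,15]]' 35;  python3 -m crank '[[[0,0,0],-0.1,15],[[0,0,0],-0.2,15],[[0,0,0],-0.3,15],[[0,0,0],-0.4,15],[[0,0,0],-0.5,15],[[0,0,0],-0.5,15]]'
python3 - <<'E'
from h import *
s=robot.sense();w=robot.capture("wrist");print(s["ee_pos"],s["ft_force"],s["wrist_torque"],s["opening"]*94)
cv2.imwrite("pics/w6.png",w["color"][:,:,::-1])
E
```

```text
time: 6.55
ee_pos: [0.4672, -0.2075, 0.0081]
tool_rot: [0.345, -0.617, 0.617, -0.345]
ft_force: [0.2, -0.1, -0.7]
opening: 0.314
time: 7.15
ee_pos: [0.4677, -0.2078, 0.0081]
tool_rot: [0.18, -0.683, 0.684, -0.181]
ft_force: [5.4, -1.7, -4.5]
opening: 0.313
[ 0.46769408 -0.20779021  0.00808949] [ 5.43547325 -1.74292726 -4.50460151] [-0.40418577 -0.73947509 -0.22137349] 29.440552461231572
```

View pics/w6.png

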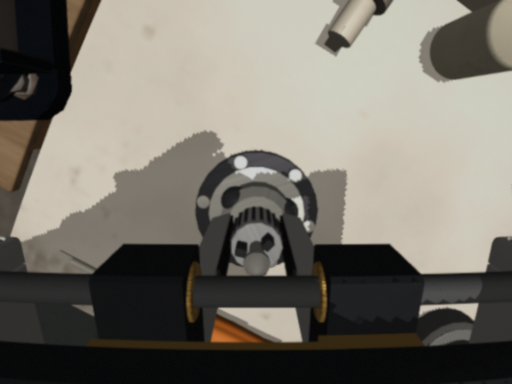

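```bash
python3 -m crank '[[[0,0,0],-0.1,15],[[0,0,0],-0.2,15],[[0,0,0],-0.3,15],[[0,0,0],-0.4,15],[[0,0,0],-0.45,15],[[0,0,0],-0.45,15]]'
python3 - <<'E'
from h import *
s=robot.sense();w=robot.capture("wrist");print(s["ee_pos"],s["ft_force"],s["wrist_torque"],s["opening"]*94,s["joints"])
im=w["color"][150:300,180:340,::-1];cv2.imwrite("pics/w7.png",cv2.resize(im,None,fx=4,fy=4,interpolation=cv2.INTER_CUBIC))
E
```

```text
time: 7.8
ee_pos: [0.4679, -0.2082, 0.0081]
tool_rot: [0.024, -0.706, 0.707, -0.025]
ft_force: [6.3, -6.4, -6.4]
opening: 0.315
[ 0.46791663 -0.20821938  0.00811147] [ 6.3106391  -6.38390436 -6.43401148] [-0.91159538 -1.06289307  0.04223978] 29.58301101449779 [-4.89977893e-01  4.18941739e-01  1.78149577e+00 -4.74512580e-04
  9.38893140e-01  1.01209088e+00]
```

View pics/w7.png

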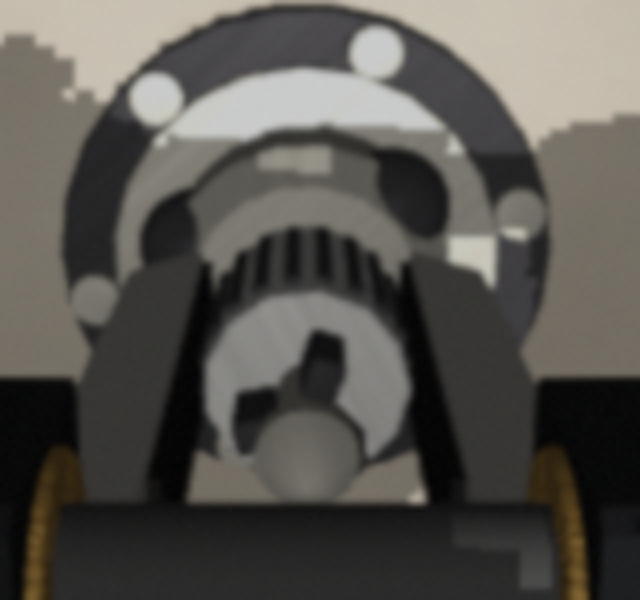

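```bash
python3 -m crank '[[[0.001,-0.001,0],-0.08,15],[[0.001,-0.001,0],-0.16,15],[[0.001,-0.001,0],-0.22,15],[[0.001,-0.001,0],-0.22,15]]'
python3 - <<'E'
from h import *
s=robot.sense();w=robot.capture("wrist");print(s["ee_pos"],s["ft_force"],s["wrist_torque"],s["joint_efforts"],s["opening"]*94)
im=w["color"][150:300,180:340,::-1];cv2.imwrite("pics/w8.png",cv2.resize(im,None,fx=4,fy=4,interpolation=cv2.INTER_CUBIC))
R=Ro.from_quat(s["tool_rot"]).as_matrix();print(np.arctan2(R[1,2],R[0,2]))
E
```

```text
time: 8.25
ee_pos: [0.4683, -0.2085, 0.0081]
tool_rot: [-0.053, -0.705, 0.705, 0.053]
ft_force: [0.8, -0.6, -0.9]
opening: 0.316
[ 0.46825183 -0.20852701  0.00806387] [ 0.805819  -0.6378753 -0.8684461] [ 0.07402453 -0.27179583  0.43264922] [ -0.50699132 -53.01886082 -27.74394393   0.20830704   0.25913942
   1.64385516] 29.67797116576756
-1.7201742222762708
```

View pics/w8.png

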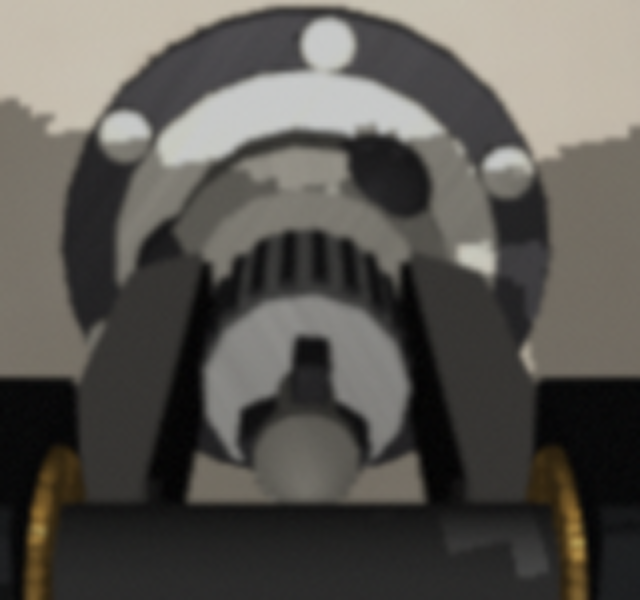

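```bash
python3 -m crank '[[[0,0,0],-0.05,15],[[0,0,0],-0.1,15],[[0,0,0],-0.1,15]]' 40
python3 - <<'E'
from h import *
s=robot.sense();w=robot.capture("wrist");print(s["ee_pos"],s["ft_force"],s["wrist_torque"],s["joint_efforts"][5],s["opening"]*94)
R=Ro.from_quat(s["tool_rot"]).as_matrix();print(np.arctan2(R[1,2],R[0,2]))
E
```

```text
time: 8.6
ee_pos: [0.4685, -0.2088, 0.0082]
tool_rot: [-0.088, -0.701, 0.702, 0.087]
ft_force: [3.0, -2.7, -0.9]
opening: 0.316
[ 0.46848737 -0.20876062  0.0081765 ] [ 3.01887525 -2.65303768 -0.87390968] [-0.33598537 -0.53857068  0.55845812] 1.5177855268120766 29.69922827423343
-1.8185485679048956
```

```bash
python3 -m crank '[[[0,0,0],-0.04,15],[[0,0,0],-0.08,15],[[0,0,0],-0.08,15]]' 40
python3 - <<'E'
from h import *
s=robot.sense();w=robot.capture("wrist");print(s["ee_pos"],s["ft_force"],s["wrist_torque"],s["joint_efforts"][5],s["opening"]*94)
R=Ro.from_quat(s["tool_rot"]).as_matrix();print(np.arctan2(R[1,2],R[0,2]))
im=w["color"][150:300,180:340,::-1];cv2.imwrite("pics/w9.png",cv2.resize(im,None,fx=4,fy=4,interpolation=cv2.INTER_CUBIC))
E
```

```text
time: 8.95
ee_pos: [0.4686, -0.209, 0.0082]
tool_rot: [-0.116, -0.697, 0.698, 0.115]
ft_force: [4.8, -3.7, -1.9]
opening: 0.311
[ 0.46862423 -0.20895894  0.00822161] [ 4.80298876 -3.67716644 -1.89083342] [-0.60389793 -0.88477109  0.77385413] 1.4573976024985313 29.198327516272155
-1.8982836021054703
```

View pics/w9.png

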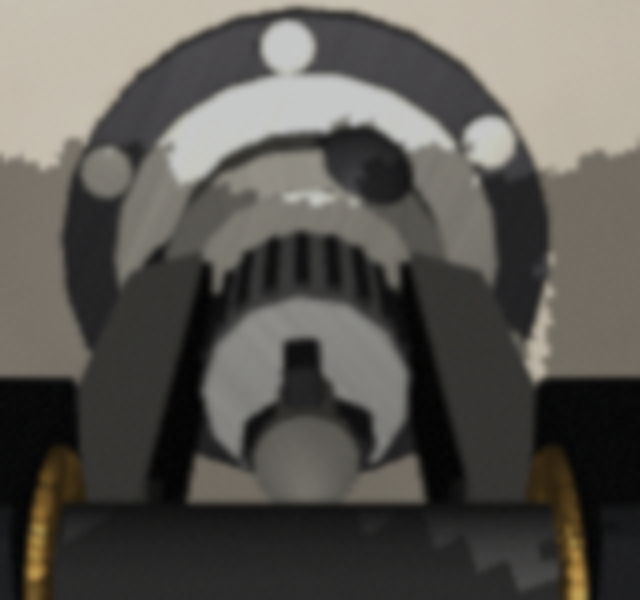

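```bash
python3 -m crank '[[[0,0,0],-0.04,15],[[0,0,0],-0.08,15],[[0,0,0],-0.08,15]]' 45
python3 - <<'E'
from h import *
s=robot.sense();print(s["ee_pos"],s["ft_force"],s["wrist_torque"],s["joint_efforts"][5],s["opening"]*94)
R=Ro.from_quat(s["tool_rot"]).as_matrix();print(np.arctan2(R[1,2],R[0,2]))
E
```

```text
time: 9.3
ee_pos: [0.4683, -0.209, 0.0083]
tool_rot: [-0.143, -0.692, 0.693, 0.143]
ft_force: [0.9, -4.1, 1.3]
opening: 0.314
[ 0.46833254 -0.20895995  0.00829394] [ 0.94155379 -4.07762451  1.31828606] [-0.95605295 -0.11872057  0.6382151 ] 1.338818147778511 29.509068830741175
-1.9783426497415268
```

```bash
python3 -m crank '[[[0,0,0],0,50],[[0,0,0],0,90],[[0,0,0],0,90],[[0,0,0],0,90],[[0,0,0.02],0,90],[[0,0,0.06],0,90],[[0,0,0.1],0.1,90],[[0,0,0.14],0.25,90],[[0,0,0.14],0.4,90]]'
python3 - <<'E'
from h import *
s=robot.sense();w=robot.capture("wrist");print(s["ee_pos"],s["ft_force"],s["opening"])
cv2.imwrite("pics/w10.png",w["color"][:,:,::-1])
sd=robot.capture("side")
cv2.imwrite("pics/s10.png",cv2.resize(sd["color"][120:260,220:370,::-1],None,fx=4,fy=4,interpolation=cv2.INTER_CUBIC))
E
```

```text
time: 10.2
ee_pos: [0.4701, -0.2094, 0.1533]
tool_rot: [-0.004, -0.706, 0.708, -0.002]
ft_force: [1.3, -0.0, -1.0]
opening: 0.897
[ 0.47007127 -0.20940654  0.15330093] [ 1.2960198  -0.01677539 -0.99767477] 0.8974975828633301
```

View pics/w10.png

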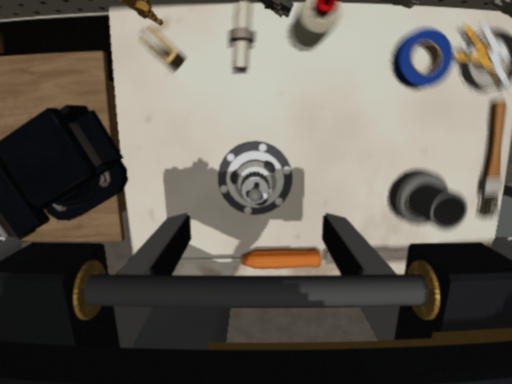

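View pics/s10.png

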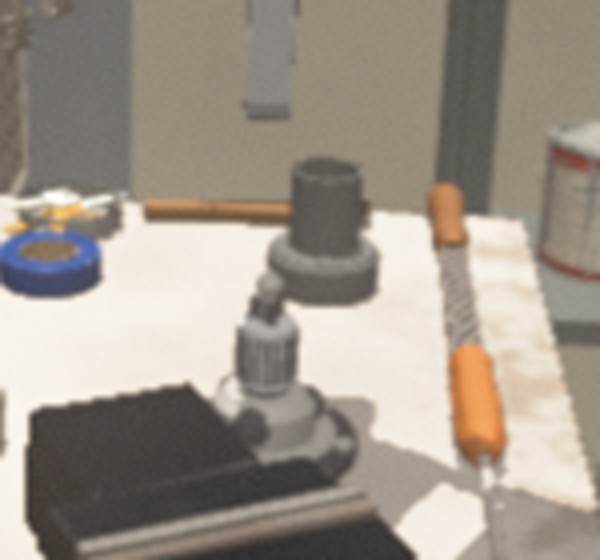

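```bash
python3 -m crank '[[[-0.005,-0.04,0],0,100],[[-0.01,-0.08,0],0,100],[[-0.017,-0.12,0],0,100],[[-0.023,-0.16,0],0,100],[[-0.028,-0.203,0],0,100],[[-0.028,-0.203,0],0,100],[[-0.028,-0.203,0],0,100]]'
python3 - <<'E'
from h import *
robot.capture("wrist")
s=robot.sense();w=robot.capture("wrist");print(s["time"],s["ee_pos"],s["joints"].round(2),s["opening"])
p=s["ee_pos"]
im=cv2.resize(w["color"][:,:,::-1],None,fx=5,fy=5,interpolation=cv2.INTER_CUBIC)
g=robot.trace("guard","wrist");print([(x["p"],x["point"]) for x in g])
cx,cy=.4397,-.4116
for z,r,col in((.0,.034,(0,0,255)),(.026,.034,(255,0,255)),(.074,.021,(0,255,0)),(.074,.018,(255,0,0))):
    q=((proj(w,ring(cx,cy,z,r),s)+.5)*5).astype(int);cv2.polylines(im,[q],True,col,1)
cv2.imwrite("pics/w11.png",im[110*5:230*5,180*5:340*5])
E
```

```text
time: 11.0
ee_pos: [0.4395, -0.4115, 0.1464]
tool_rot: [0.004, 0.708, -0.706, -0.006]
ft_force: [0.8, 1.0, 0.0]
opening: 1.003
11.05 [ 0.43988325 -0.41077703  0.14686957] [-0.81  0.44  1.39  0.    1.31  0.77] 0.9999477827794224
[(0.89, [258.2, 169.1])]
```

View pics/w11.png

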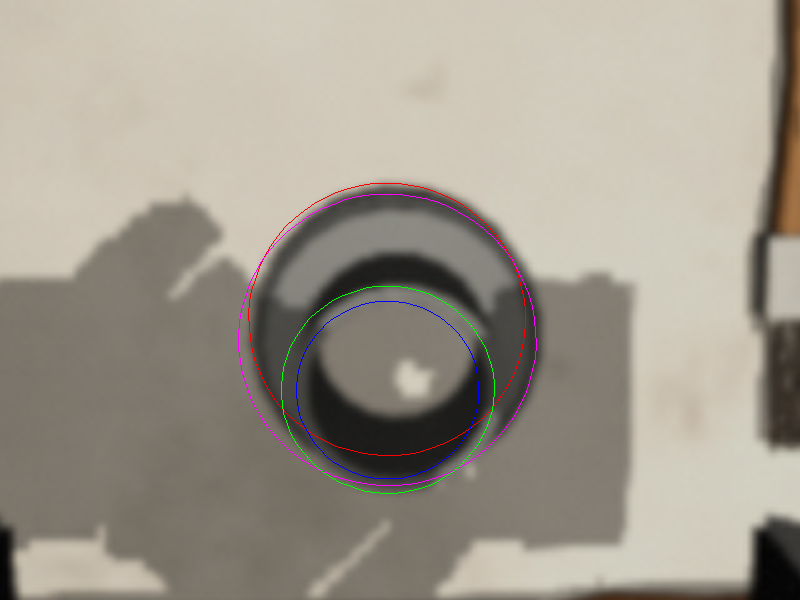

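```bash
python3 -m crank '[[[0,-0.0015,-0.03],0,100],[[0,-0.0015,-0.07],0,100],[[0,-0.0015,-0.11],0,100],[[0,-0.0015,-0.13],0,100],[[0,-0.0015,-0.143],0,100],[[0,-0.0015,-0.143],0,70],[[0,-0.0015,-0.143],0,60]]' 8
python3 - <<'E'
from h import *
s=robot.sense();w=robot.capture("wrist");print(s["time"],s["ee_pos"],s["ft_force"],s["opening"]*94)
cv2.imwrite("pics/w12.png",w["color"][:,:,::-1])
sd=robot.capture("side")
cv2.imwrite("pics/s12.png",cv2.resize(sd["color"][120:260,220:370,::-1],None,fx=4,fy=4,interpolation=cv2.INTER_CUBIC))
E
```

```text
time: 11.85
ee_pos: [0.4408, -0.4131, 0.0062]
tool_rot: [-0.004, -0.707, 0.707, 0.003]
ft_force: [0.8, -0.3, -0.5]
opening: 0.865
11.85 [ 0.44080095 -0.41312808  0.00623823] [ 0.82450684 -0.31888058 -0.53518227] 81.35048646409913
```

View pics/w12.png

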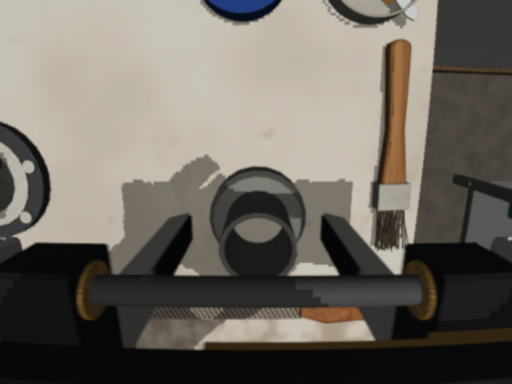

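View pics/s12.png

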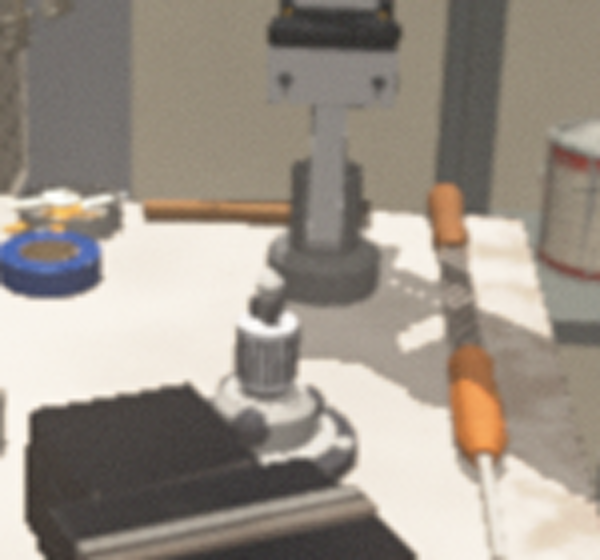

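```bash
python3 -m crank '[[[0,0,0],0,45],[[0,0,0],0,30],[[0,0,0],0,30],[[0,0,0],0,30],[[0,0,0],0,30],[[0,0,0],0,30],[[0,0,0],0,30],[[0,0,0],0,30]]' 35
python3 - <<'E'
from h import *
s=robot.sense();w=robot.capture("wrist");print(s["time"],s["ee_pos"],s["ft_force"],s["wrist_torque"],s["opening"]*94)
cv2.imwrite("pics/w13.png",w["color"][:,:,::-1])
E
```

```text
time: 12.75
ee_pos: [0.4402, -0.4131, 0.0052]
tool_rot: [-0.003, -0.707, 0.707, 0.003]
ft_force: [-1.4, 0.2, 3.5]
opening: 0.449
12.75 [ 0.44022235 -0.41312695  0.00524839] [-1.39826765  0.23552232  3.51674563] [-0.06821948  0.1866805   0.00092874] 42.226081123990554
```

View pics/w13.png

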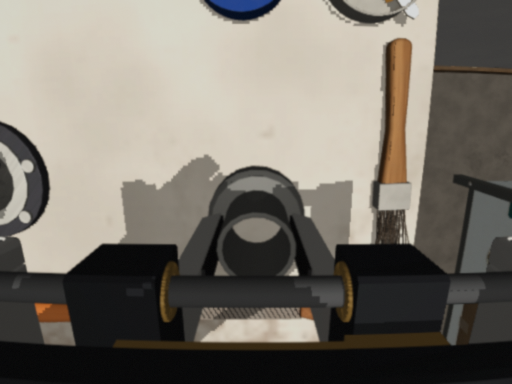

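```bash
python3 -m crank '[[[0,0,0.02],0,30],[[0,0,0.05],0,30],[[0,0,0.085],0,30],[[0,0,0.12],0,30],[[0,0,0.12],0,30],[[0,0,0.12],0,30]]'
python3 - <<'E'
from h import *
s=robot.sense();w=robot.capture("wrist");print(s["time"],s["ee_pos"],s["ft_force"],s["wrist_torque"],s["opening"]*94)
R=Ro.from_quat(s["tool_rot"]).as_matrix();p=s["ee_pos"]
im=cv2.resize(w["color"][:,:,::-1],None,fx=5,fy=5,interpolation=cv2.INTER_CUBIC)
zb=.0052
for h,r,col in((.0,.034,(0,0,255)),(.026,.034,(255,0,255)),(.074,.021,(0,255,0)),(.074,.018,(255,0,0))):
    q=((proj(w,ring(p[0],p[1],p[2]-zb+h,r),s)+.5)*5).astype(int);cv2.polylines(im,[q],True,col,1)
cv2.imwrite("pics/w14.png",im[150*5:270*5,180*5:340*5])
E
```

```text
time: 13.4
ee_pos: [0.4401, -0.4129, 0.1248]
tool_rot: [0.003, 0.707, -0.707, -0.003]
ft_force: [-0.9, 0.7, -0.7]
opening: 0.446
13.4 [ 0.44012941 -0.41286429  0.12477218] [-0.90045068  0.69171457 -0.74348222] [ 0.02151849  0.03082718 -0.02850372] 41.90839201599464
```

View pics/w14.png

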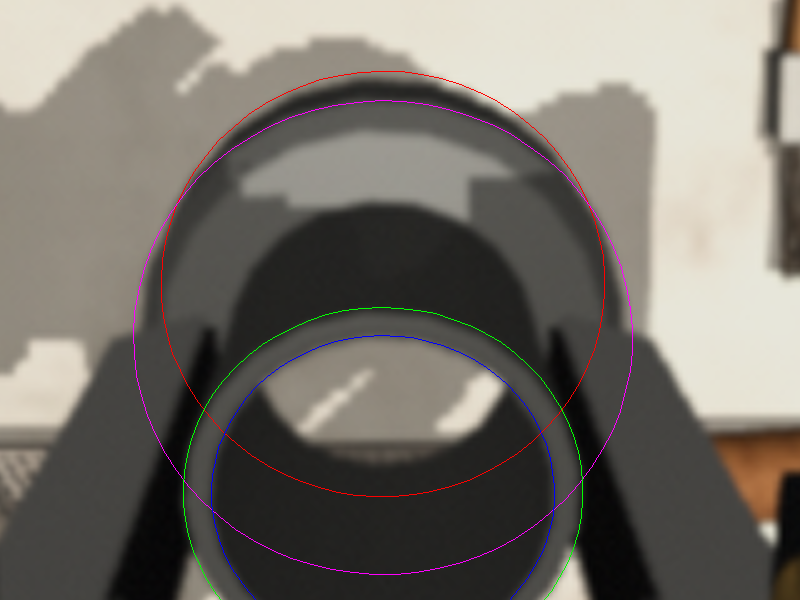

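```bash
python3 -m crank '[[[0.005,0.04,0.005],0,30],[[0.01,0.08,0.005],0,30],[[0.016,0.12,0.005],0,30],[[0.022,0.16,0.005],0,30],[[0.0265,0.19,0.005],0,30],[[0.0265,0.2047,0.005],0,30],[[0.0265,0.2047,0.005],0,30],[[0.0265,0.2047,0.005],0,30]]'
python3 - <<'E'
from h import *
w=robot.capture("wrist");s=robot.sense();w=robot.capture("wrist");print(s["time"],s["ee_pos"],s["ft_force"],s["wrist_torque"],s["opening"]*94)
R=Ro.from_quat(s["tool_rot"]).as_matrix();p=s["ee_pos"]
im=cv2.resize(w["color"][:,:,::-1],None,fx=5,fy=5,interpolation=cv2.INTER_CUBIC)
x,y=.4667,-.2083
for h,r,col in((.008,.046,(0,0,255)),(.012,.0355,(255,0,255)),(.097,.0065,(0,255,0)),(.07,.015,(255,0,0))):
    q=((proj(w,ring(x,y,h,r),s)+.5)*5).astype(int);cv2.polylines(im,[q],True,col,1)
cv2.imwrite("pics/w15.png",im[130*5:250*5,180*5:340*5])
sd=robot.capture("side")
cv2.imwrite("pics/s15.png",cv2.resize(sd["color"][120:260,220:370,::-1],None,fx=4,fy=4,interpolation=cv2.INTER_CUBIC))
E
```

```text
time: 14.25
ee_pos: [0.4664, -0.2089, 0.1295]
tool_rot: [0.003, 0.707, -0.707, -0.004]
ft_force: [-0.1, 0.2, -0.8]
opening: 0.446
14.3 [ 0.4664203  -0.20927743  0.12958657] [ 0.63105488 -0.94782267 -1.05121615] [-0.00132748  0.04598813 -0.01846818] 41.90857331796933
```

View pics/w15.png

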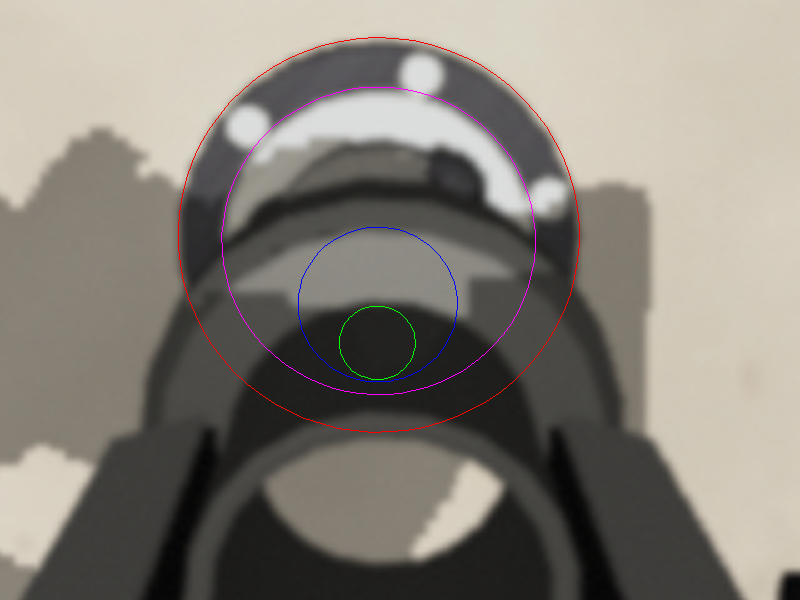

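View pics/s15.png

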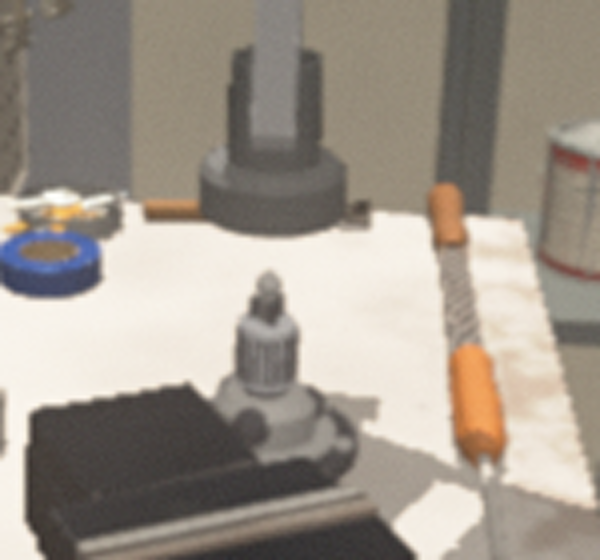

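```bash
python3 -m crank '[[[0,0,-0.02],0,30],[[0,0,-0.04],0,30],[[0,0,-0.06],0,30],[[0,0,-0.075],0,30],[[0,0,-0.085],0,30],[[0,0,-0.085],0,30]]'
python3 - <<'E'
from h import *
s=robot.sense();w=robot.capture("wrist");print(s["time"],s["ee_pos"],s["ft_force"],s["wrist_torque"],s["opening"]*94)
cv2.imwrite("pics/w16.png",cv2.resize(w["color"][130:250,180:340,::-1],None,fx=5,fy=5,interpolation=cv2.INTER_CUBIC))
sd=robot.capture("side")
cv2.imwrite("pics/s16.png",cv2.resize(sd["color"][120:260,220:370,::-1],None,fx=4,fy=4,interpolation=cv2.INTER_CUBIC))
E
```

```text
time: 15.0
ee_pos: [0.466, -0.2086, 0.0439]
tool_rot: [0.003, 0.707, -0.707, -0.004]
ft_force: [0.3, -0.4, -0.5]
opening: 0.445
15.0 [ 0.46598991 -0.20855966  0.04392347] [ 0.29175366 -0.35583108 -0.51881503] [ 0.05832169 -0.00480072 -0.05003093] 41.85944320110961
```

View pics/w16.png

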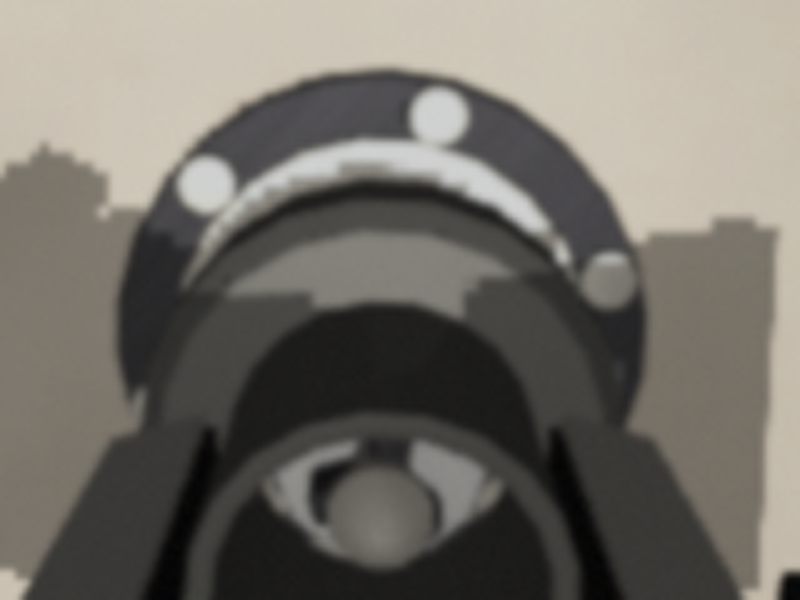

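View pics/s16.png

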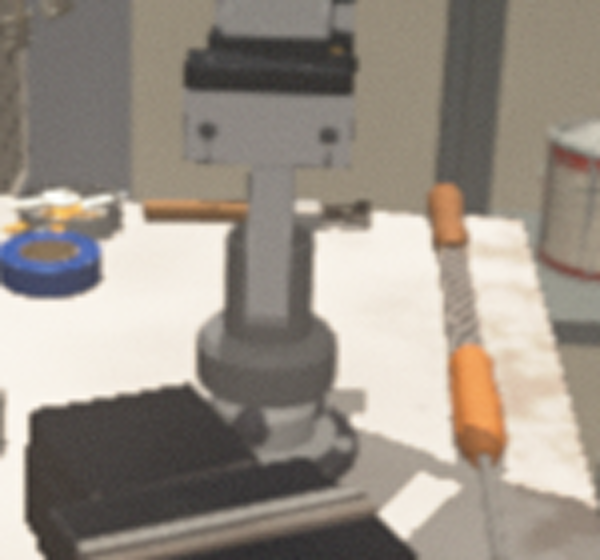

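```bash
python3 -m crank '[[[0,0,-0.003],0,30],[[0,0,-0.006],0,30],[[0,0,-0.009],0,30],[[0,0,-0.011],0,30],[[0,0,-0.011],0,30]]'; python3 -m crank '[[[0,0,-0.001],0,30],[[0,0,-0.002],0,30],[[0,0,-0.002],0,30]]' 45;  python3 -m crank '[[[0,0,-0.001],0,30],[[0,0,-0.002],0,30],[[0,0,-0.002],0,30]]'
```

```text
time: 15.6
ee_pos: [0.4667, -0.2083, 0.034]
tool_rot: [0.003, 0.707, -0.707, -0.003]
ft_force: [0.0, 0.4, 1.3]
opening: 0.45
time: 15.9
ee_pos: [0.4671, -0.2085, 0.0329]
tool_rot: [-0.004, -0.707, 0.707, 0.003]
ft_force: [-2.3, 0.1, 9.0]
opening: 0.445
time: 16.2
ee_pos: [0.4673, -0.2086, 0.0313]
tool_rot: [-0.004, -0.707, 0.707, 0.003]
ft_force: [-3.4, 1.6, 14.0]
opening: 0.446
```

```bash
python3 -m crank '[[[0,0,-0.001],0,30],[[0,0,-0.002],0,30],[[0,0,-0.002],0,30]]' 50;  python3 -m crank '[[[0,0,-0.001],0,30],[[0,0,-0.002],0,30],[[0,0,-0.002],0,30]]'
```

```text
time: 16.5
ee_pos: [0.4672, -0.2085, 0.0292]
tool_rot: [-0.004, -0.707, 0.707, 0.003]
ft_force: [-1.8, 1.5, 11.5]
opening: 0.444
time: 16.8
ee_pos: [0.4668, -0.2083, 0.0266]
tool_rot: [-0.003, -0.707, 0.707, 0.003]
ft_force: [-1.7, 1.4, 5.0]
opening: 0.448
```

```bash
python3 -m crank '[[[0,0,-0.002],0,30],[[0,0,-0.004],0,30],[[0,0,-0.004],0,30]]';  python3 -m crank '[[[0,0,-0.002],0,30],[[0,0,-0.003],0,30],[[0,0,-0.003],0,30]]'
python3 - <<'E'
from h import *
s=robot.sense();w=robot.capture("wrist");print(s["time"],s["ee_pos"],s["ft_force"],s["wrist_torque"],s["opening"]*94)
sd=robot.capture("side")
cv2.imwrite("pics/s17.png",cv2.resize(sd["color"][120:260,220:370,::-1],None,fx=4,fy=4,interpolation=cv2.INTER_CUBIC))
E
```

```text
time: 17.1
ee_pos: [0.4661, -0.2081, 0.0209]
tool_rot: [0.003, 0.707, -0.707, -0.004]
ft_force: [2.1, -1.6, -15.5]
opening: 0.444
time: 17.4
ee_pos: [0.4664, -0.2081, 0.0186]
tool_rot: [0.003, 0.707, -0.707, -0.004]
ft_force: [0.6, -0.5, -9.1]
opening: 0.441
17.4 [ 0.46635899 -0.20812916  0.01862897] [ 0.64628906 -0.46500056 -9.1374437 ] [-0.03775458  0.05140293 -0.02172914] 41.48887342447622
```

View pics/s17.png

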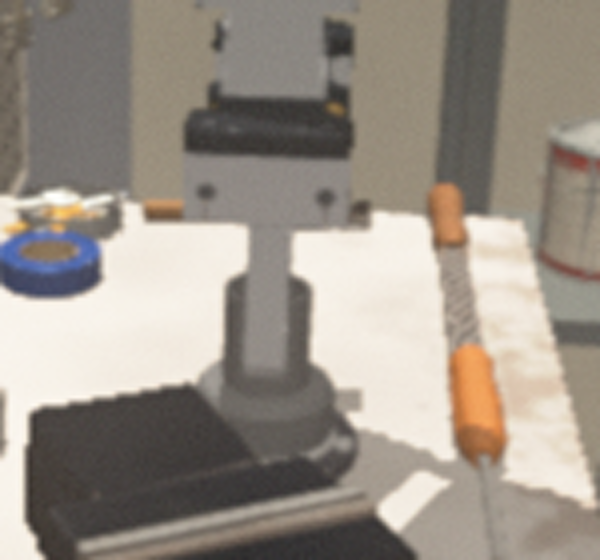

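```bash
python3 -m crank '[[[0,0,-0.001],0,30],[[0,0,-0.001],0,30],[[0,0,-0.001],0,30]]';  python3 -m crank '[[[0,0,-0.001],0,30],[[0,0,-0.001],0,30],[[0,0,-0.001],0,30]]'
```

```text
time: 17.8
ee_pos: [0.4667, -0.2083, 0.0181]
tool_rot: [0.003, 0.707, -0.707, -0.003]
ft_force: [-1.5, 0.9, -5.2]
opening: 0.448
time: 18.1
ee_pos: [0.4669, -0.2084, 0.0173]
tool_rot: [-0.003, -0.707, 0.707, 0.003]
ft_force: [-0.1, -0.2, -1.7]
opening: 0.439
```

```bash
python3 -m crank '[[[0,0,-0.001],0,30],[[0,0,-0.001],0,30],[[0,0,-0.001],0,30]]';  python3 -m crank '[[[0,0,-0.001],0,30],[[0,0,-0.001],0,30],[[0,0,-0.001],0,30]]'
```

```text
time: 18.4
ee_pos: [0.4671, -0.2085, 0.0172]
tool_rot: [-0.004, -0.707, 0.707, 0.003]
ft_force: [-4.9, 2.2, 12.5]
opening: 0.446
time: 18.7
ee_pos: [0.4671, -0.2085, 0.0171]
tool_rot: [-0.004, -0.707, 0.707, 0.003]
ft_force: [-11.2, 4.4, 24.9]
opening: 0.444
```

```bash
python3 -m crank '[[[0,0,0.001],0,30],[[0,0,0.001],0,30],[[0,0,0.001],0,30],[[0,0,0.001],0,30],[[0,0,0.001],0,30]]'
python3 - <<'E'
from h import *
for i in range(4):
    s=robot.sense();sd=robot.capture("side");print(s["ee_pos"].round(4),s["ft_force"].round(1))
w=robot.capture("wrist")
cv2.imwrite("pics/w18.png",cv2.resize(w["color"][110:260,180:340,::-1],None,fx=4,fy=4,interpolation=cv2.INTER_CUBIC))
cv2.imwrite("pics/s18.png",cv2.resize(sd["color"][120:260,160:370,::-1],None,fx=3.5,fy=3.5,interpolation=cv2.INTER_CUBIC))
E
```

```text
time: 19.2
ee_pos: [0.467, -0.2085, 0.0172]
tool_rot: [-0.004, -0.707, 0.707, 0.003]
ft_force: [-5.9, 2.3, 12.3]
opening: 0.446
[ 0.467  -0.2085  0.0172] [-5.9  2.3 12.3]
[ 0.4671 -0.2085  0.0172] [-6.3  1.7 11.9]
[ 0.4671 -0.2085  0.0172] [-5.3  3.2 12. ]
[ 0.467  -0.2085  0.0171] [-5.2  2.6 12.4]
```

View pics/w18.png

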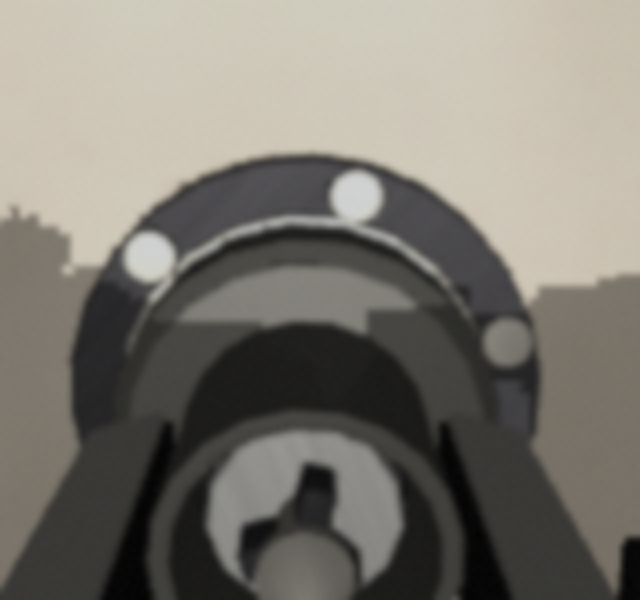

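View pics/s18.png

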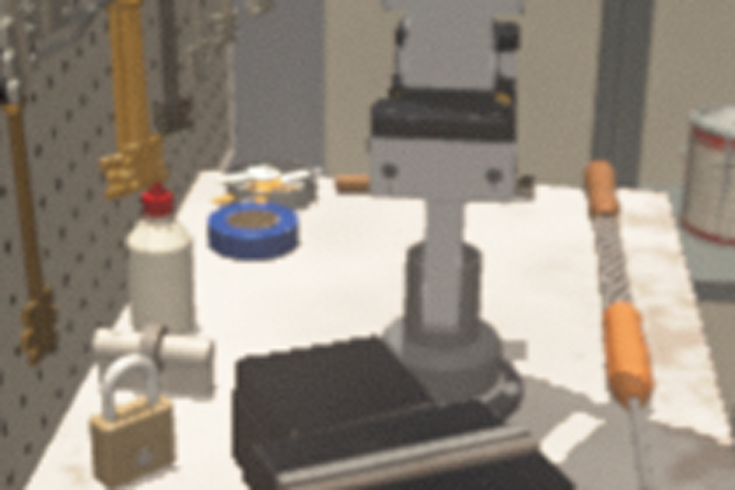

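```bash
python3 -c "
from workcell import robot
print(robot.close_job()); s=robot.sense(); print(s['time'],s['ee_pos'],s['ft_force'])"
```

```text
the job is handed in; nothing more can be done
None
the job is handed in; nothing more can be done
```

The chuck is tight on the bit, and the guard is snapped home on the seat. I handed the job in with the guard still gripped and pressed down at about 12 N. The hand-in gives no verdict.

- **Jaws:** I turned the sleeve clockwise about 1.43 rad by the tool. Torque rose to about 0.77 N m, then eased during the last turn, so the fingers probably slipped a little on a sleeve that was already tight. The pictures show the jaws closed on the upright bit. I could not read the sleeve angle or the jaw force directly.
- **Guard:** Gripped by the neck at 42 mm, it met the catches at the expected height with up to about 14 N. It then snapped through, and the force dropped and reversed. It seated 12 mm above its bench height, as it should.
- **Last check:** Push was steady at 12 N at 19.4 s, with about 6 N of sideways force. The guard is upright and within about 1 mm of the axis. The padlock, bottle, tape roll and lock cylinder all look untouched in the last picture.
- **What disagreed:** The fingers end about 34 mm short of the stated TCP; the wrist and side pictures both showed it. Because of that, my first close was too high and squeezed the chuck jaws at about 20 mm opening. I reopened, went lower and gripped the sleeve properly. That close moved nothing that I could see, and I used the measured finger length from then on.

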